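# Tighten the hose coupling and the lock nut on a laboratory water rail

### The arm

A 7-joint arm with a two-finger parallel gripper is mounted at the origin on the work surface. World frame = base frame: x ahead of the robot, y to its left, z up, the work surface at z = 0. Lengths are in m, angles in rad, forces in N, time in s.
With the tool pointing down it reaches from about 0.4 to 0.75 m from the base axis. Payload 19.5 kg.
Tool frame: the origin (TCP) lies on the centre line of the jaws, within the pads' length; the fingertips stand 8 mm ahead of it and the grasp point (between the pads) lies 11 mm behind it; z points along the fingers, y is the line along which they close (so a half turn about z gives the same grasp; the last joint's range is limited). The gripper opens to 85 mm and grips with 20 to 120 N. Pads are 22 mm wide; open, the fingers measure 114 mm over their backs; the gripper's body (76 mm by 85 mm) begins 54 mm behind the grasp point. The pads swing forward as they close: fully open they stand 13 mm farther back than shut.
Start: joints at [-1.155, 0.707, -0.028, 1.485, 0.022, 0.951, -0.075], TCP at [0.254, 0.516, 0.239] pointing down, gripper open.
Joint ranges: [-2.71, 2.71], [-0.32, 2.16], [-1.57, 1.52], [0, 2.45], [-1.46, 4.6], [0, 2.02], [-2.83, 2.83]. Speed limits (rad/s): [1.89, 1.89, 2.57, 2.57, 3.01, 3.01, 3.01].

### API

Orientations are given as a rotation vector (axis times angle).
In Python, from workcell import manip, imaging, hand_in, cut_out gives the robot as it stands. The module is installed in compiled form; this text tells all that it offers.
- The arm moves only by the tool move_arm, never from a script. Its argument "series" is text: rows parted by semicolons, each of 4 numbers parted by spaces: the shift along the tool's x, y, z in mm, then the turn about the tool's z in degrees. In form: tx ty tz roll; .... A call has 1 to 10 rows; each row is the pose to reach, as a shift and turn from the pose commanded when the call began, along the tool's axes at that moment; what a row does not reach only later rows make up. A row lasts 1/10 s, in which the tool goes at most 50 mm and 8.59 degrees, less where a joint would pass 70% of its speed; a pose out of reach is approached as far as the arm can. A call with a gripper value outside its range is refused whole. "gripper" is the finger opening in mm, from 0 to 85.4, set as the call begins (left out, the last holds). The fingers move at their own pace and stop on an object; "force" is the grip in N (left out, the last holds). Time passes only in rows, so rows that repeat a pose let the fingers close. It gives the time, the measured TCP pose, the force, the opening and the grip force at its end, in the units of the state.
- manip.sense(): the state, without advancing time (a new reading comes with each control period).
- imaging.camera(name): name is "scene" or "side" or "wrist"; returns (picture, depth): 480x640x3 uint8, red, green, blue; 480x640 float32, m along the optical axis (not along the pixel's ray), 0 where there is no reading.
- imaging.camera_info(name): a dict with "fx", "fy", "cx", "cy" (pixels), "R" (3x3) and "t" (3): a world point X has camera coordinates R X + t. Camera axes: x right, y down, z forward; pixel columns grow to the right and rows downward; lengths in m; the calibration is good to about 2 mm. A picture is of the moment at which its call begins: read the wrist's pose just before it. camera_info takes no time and is no camera call; for the wrist camera it gives the pose at the moment of the call.
- hand_in(): hands the job in; it is judged then, once.
Trained networks look in the newest picture that a camera, given by its name, has taken for a name from the list of things; names that differ only in an ending like _2 or _b are one class to them, and where a whole thing is asked for, a point or a joint stands for the part that bears it (a point fixed in the world has none). Each returns a list of dicts, best first, with "confidence" (0 to 1); they miss things now and then, are a little off and sometimes report something else, mostly with a low value. They report only what shows in the picture. A call takes as long as a camera call.
- cut_out(camera, query): "region" (480x640 bool, what is visible of it) and "at" ([row, column] in pixels, amid what is visible of it).
The state is a dict: "t": time; "qpos": joint angles; "dq": joint speeds; "tau": joint torques, N m; "position": TCP position; "orientation": TCP orientation; "force": force on the tool from outside, world axes, zero at the start; "moment": the same for the moment, N m; "grip_width": finger opening in m; "grip_force": force on a finger pad.
Only numpy, scipy, OpenCV 4.12 (cv2) and the standard library are available. Lean on these libraries where they do the work, as an engineer would, in place of code of your own. Each camera call takes 0.05 s, during which the arm holds its last target. There are 200 camera calls.

### The job

On the small water rail on the lab bench, turn the loose nut of the hose coupling (the one with the barbed hose stem standing out of its top) clockwise by hand until it stops. Then swing the wrench that sits on the lock nut clockwise until that stops too. Leave the nut with the closed, domed top as it is.

Things in the scene. Friction and masses are not known exactly. Their poses are not given: they have to be found in the camera images.
- coupling_nut (a joint): Turn of the hose coupling's brass hex nut in rad, clockwise seen from above. It is loose at the start (0 to 0.4) and meets its hard stop at 1.30. It turns in place, with a steady friction of about 0.15 N m, stays where it is left and does not rise or sink.
- coupling_center (a point): Centre, half-way up, of the coupling's brass hex nut, on its upright axis; turns with it. 36 mm across flats, 26 mm high, about 65 mm above the bench; flats lie square to this x axis and every 60 degrees from it. A steel barbed hose stem, at most 22 mm thick, rises to 39 mm above this point. The fittings stand 120 mm apart in a row, in any order, on a plate 120 x 360 mm.
- wrench (a joint): Turn of the wrench in rad, clockwise seen from above. Its ring stays on the lock nut (it is not lifted off). It starts at 0 to 0.35 and meets its hard stop at 1.05; steady friction of about 0.4 N m, stays where it is left.
- wrench_handle (a point): Point half-way up the steel wrench's handle, about 58 mm above the bench, 120 mm from the lock nut's upright axis; turns with it. x points outward along the handle, away from the nut. Handle straight, level, 16 mm wide, 10 mm thick, reaching 45 mm farther out to a 20 mm round end; free below down to the 10 mm thick plate. Ring 53 mm wide; a stub on the lock nut rises 30 mm above this point.
- blind_nut (a joint): Turn in rad, clockwise from above, of the bystander nut: the same brass hexagon as the coupling's, but with a closed domed top and no stem, on another fitting in the row. It reads 0 at the start and is to stay there.

How it is judged:
By the outcome, as a careful person would: the job done as asked, in the order asked, and still so for the second after the job is handed in, with the robot touching nothing.
It also fails if it takes over 42 s, if anything falls off the work surface, if the arm or the gripper's body presses on something with over 40 N, if the wrist force passes 120 N, or if a joint passes its speed limit or range.

## Working session

There is one attempt and no reset: what is moved stays moved. The work goes in short steps, Python scripts to look and compute and a tool call to move; the robot and the scene stay as the last step left them, time stands still between calls to the robot, and variables do not carry over. Pictures are saved under pics/ and viewed, at most 10 in all, crops included, and the job is handed in when it is done.

Besides the shell and the picture viewer there is one more tool, called as a command line: name --argument value ..., lists and objects as JSON in quotes. move_arm: Moves the arm, as the interface text tells. Its arguments: {"type":"object","properties":{"series":{"type":"string"},"gripper":{"type":"number"},"force":{"type":"number"}},"required":["series"]}

```bash
mkdir -p pics; cat > h.py <<'E'
import numpy as np, cv2
from workcell import manip, imaging, hand_in, cut_out
def pts(cam, d, reg):
    i=imaging.camera_info(cam); v,u=np.nonzero(reg&(d>0)); z=d[v,u]
    c=np.stack([(u-i["cx"])/i["fx"]*z,(v-i["cy"])/i["fy"]*z,z],1)
    return (c-np.array(i["t"]))@np.array(i["R"])
E
python3 - <<'E'
from h import *
np.set_printoptions(precision=4,suppress=True)
s=manip.sense(); print({k:np.round(s[k],3) for k in s})
ims=[]
for cam in ["scene","side"]:
    p,d=imaging.camera(cam); ims.append(p); np.save(f"{cam}_d.npy",d)
    for q in ["coupling_nut","wrench","blind_nut"]:
        for r in cut_out(cam,q)[:2]:
            P=pts(cam,d,r["region"]); 
            print(cam,q,round(r["confidence"],2),r["at"],len(P),np.median(P,0) if len(P) else"",P.min(0),P.max(0))
im=np.vstack([cv2.resize(x,(400,300)) for x in ims])
cv2.imwrite("pics/a.png",ims[0][...,::-1]);cv2.imwrite("pics/b.png",ims[1][...,::-1])
E
```

```text
{'t': np.float64(0.0), 'qpos': array([-1.155,  0.707, -0.028,  1.485,  0.022,  0.951, -0.076]), 'dq': array([-0.   , -0.   , -0.002,  0.001,  0.   ,  0.001,  0.001]), 'tau': array([  0.   , -88.322,   1.235, -23.616,   0.017,   0.006,  -0.   ]), 'position': array([0.254, 0.516, 0.239]), 'orientation': array([-0.713, -3.059,  0.002]), 'force': array([-0.636,  0.798, -0.336]), 'moment': array([-0.022, -0.008,  0.034]), 'grip_force': np.float64(0.0), 'grip_width': np.float64(0.085)}
scene coupling_nut 0.71 [301.9, 189.0] 734 [ 0.6279 -0.1559  0.0772] [ 0.5981 -0.1822  0.0514] [ 0.6349 -0.1418  0.0916]
scene coupling_nut 0.2 [278.9, 365.7] 1804 [0.5823 0.0646 0.0634] [ 0.4156  0.0435 -0.0015] [0.6432 0.1029 0.0886]
scene wrench 0.61 [277.8, 364.6] 1802 [0.5807 0.0646 0.0633] [ 0.4281  0.0435 -0.0015] [0.6432 0.1132 0.0886]
scene blind_nut 0.65 [297.3, 286.3] 987 [ 0.6252 -0.0414  0.0807] [ 0.5641 -0.0617  0.0093] [ 0.6369 -0.0234  0.0875]
side coupling_nut 0.75 [336.0, 394.7] 819 [ 0.6096 -0.1732  0.0765] [ 0.5966 -0.1828  0.0057] [ 0.6525 -0.1059  0.0912]
side wrench 0.81 [208.1, 315.6] 1575 [0.5502 0.0609 0.0613] [ 0.4455  0.0426 -0.0036] [0.6421 0.1547 0.065 ]
side blind_nut 0.7 [255.6, 374.4] 856 [ 0.6125 -0.0502  0.0781] [ 0.5947 -0.0626  0.0068] [0.6544 0.0401 0.0865]
side blind_nut 0.68 [211.2, 318.5] 1442 [0.5508 0.0602 0.0614] [ 0.4517  0.0426 -0.0014] [0.6401 0.1275 0.065 ]
```

View pics/a.png

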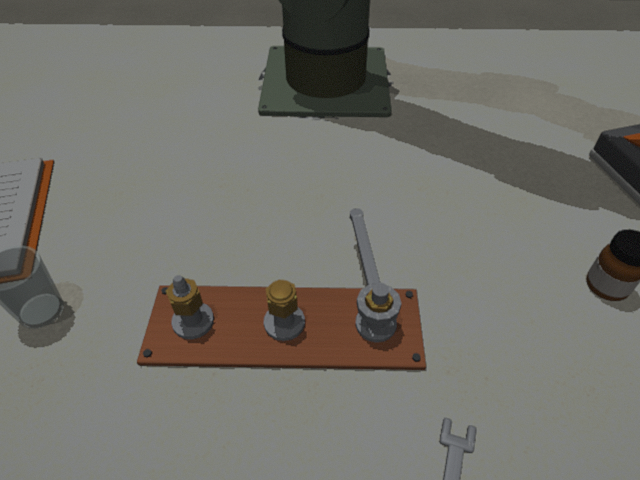

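View pics/b.png

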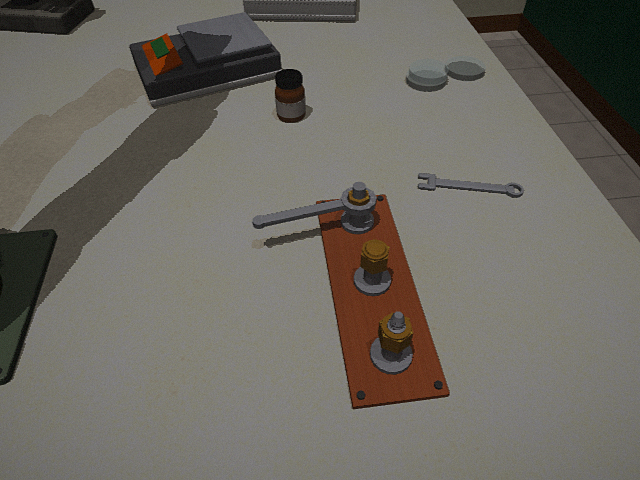

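The scene picture shows the barbed coupling at pixel (185,300), the domed nut at (283,298) and the wrench ring at (380,300). The wrench handle runs to (355,213), towards the robot. The side view agrees. The network boxes match the picture, apart from two low-ranked false hits.

```bash
python3 - <<'E'
from h import *
from scipy.spatial.transform import Rotation as Ro
np.set_printoptions(precision=3,suppress=True)
s=manip.sense();R=Ro.from_rotvec(s["orientation"]).as_matrix()
i=imaging.camera_info("wrist");Rc=np.array(i["R"]);c=-Rc.T@np.array(i["t"])
print("cam in tool",R.T@(c-s["position"]),"\n",R.T@Rc.T,i["fx"])
for g in ([0.605,-0.16,0.25],[0.615,-0.162,0.25]): print(R.T@(np.array(g)-s["position"])*1000)
print(R)
E
```

```text
cam in tool [ 0.074  0.    -0.135] 
 [[ 0.    -0.955 -0.296]
 [ 1.    -0.     0.001]
 [-0.001 -0.296  0.955]] 331.9245436755255
[-613.46  -451.077  -10.712]
[-623.314 -448.451  -10.713]
[[-0.897  0.442 -0.   ]
 [ 0.442  0.897 -0.   ]
 [ 0.    -0.    -1.   ]]
```

move_arm --series "-37 -27 -1 4; -74 -54 -1 8; -111 -81 -2 12; -148 -108 -2 16; -185 -135 -3 20; -222 -162 -4 24; -259 -189 -4 28; -296 -216 -5 32; -333 -243 -5 36; -370 -270 -6 40"

```text
t: 1.4
position: [0.4673, 0.1083, 0.2454]
orientation: [1.72, 2.629, 0.0]
force: [-0.1, 0.8, -0.0]
grip_width: 0.0856
grip_force: 0.0
```

```bash
cat >> h.py <<'E'
from scipy.spatial.transform import Rotation as Ro
def to(g, ang=None):
    "tool shift mm to world point g; roll deg so tool x has world heading ang"
    s=manip.sense();R=Ro.from_rotvec(s["orientation"]).as_matrix()
    h=np.degrees(np.arctan2(R[1,0],R[0,0]))
    print("t",round(float(s["t"]),2),"pos",np.round(s["position"],4),"heading",round(h,2),"q7",np.round(s["qpos"][6],2),"zax",np.round(R[:,2],3))
    print("shift",np.round(R.T@(np.array(g)-s["position"])*1000,1),"roll",None if ang is None else round((h-ang+180)%360-180,1))
E
python3 -c "
from h import *
to([0.615,-0.162,0.25],90)"
```

```text
t 1.4 pos [0.4673 0.1083 0.2454] heading 113.61 q7 0.2 zax [ 0.  0. -1.]
shift [-306.8   27.1   -4.6] roll 23.6
```

move_arm --series "-45 4 -1 4; -90 8 -1 8; -135 12 -2 12; -180 16 -2 16; -225 20 -3 20; -265 23 -4 23; -290 26 -4 24; -307 27 -5 24; -307 27 -5 24; -307 27 -5 24"

```text
t: 2.4
position: [0.6149, -0.1597, 0.2501]
orientation: [-2.226, -2.217, 0.0]
force: [-0.9, 0.0, -0.2]
grip_width: 0.0855
grip_force: 0.0
```

```bash
python3 - <<'E'
from h import *
np.set_printoptions(precision=4,suppress=True)
i=imaging.camera_info("wrist")
p,d=imaging.camera("wrist"); np.savez("w1.npz",p=p,d=d,R=i["R"],t=i["t"])
cv2.imwrite("pics/c.png",p[...,::-1])
for q in ["coupling_nut","wrench","blind_nut"]:
    for r in cut_out("wrist",q)[:2]:
        P=pts("wrist",d,r["region"])
        print(q,round(r["confidence"],2),r["at"],len(P),np.median(P,0))
        T=P[(P[:,2]>0.070)&(P[:,2]<0.085)]
        if len(T)>20:
            print("  top rect",cv2.minAreaRect((T[:,:2]*1000).astype(np.float32)),T.min(0),T.max(0))
        S=P[P[:,2]>0.09]
        if len(S)>5: print("  stem",S.mean(0),S.min(0),S.max(0))
to([0.615,-0.162,0.25],90)
E
```

```text
coupling_nut 0.79 [212.9, 324.0] 919 [ 0.6183 -0.1544  0.0814]
  top rect ((618.954833984375, -161.8346710205078), (39.48984909057617, 36.16634750366211), 28.944644927978516) [ 0.6004 -0.1822  0.0701] [ 0.6363 -0.1418  0.0839]
wrench 0.25 [216.6, 325.3] 963 [ 0.6193 -0.1547  0.0815]
  top rect ((618.71630859375, -162.0504150390625), (40.385704040527344, 35.21858596801758), 89.43489837646484) [ 0.601  -0.1822  0.0701] [ 0.6364 -0.1419  0.0842]
blind_nut 0.6 [86.9, 320.6] 1803 [ 0.6178 -0.0438  0.0836]
  top rect ((618.1968994140625, -42.722503662109375), (41.1611213684082, 35.97283172607422), 71.41827392578125) [ 0.598  -0.0622  0.0702] [ 0.6381 -0.0234  0.085 ]
t 2.6 pos [ 0.6151 -0.1592  0.2505] heading 89.82 q7 0.32 zax [ 0.  0. -1.]
shift [-2.8 -0.1  0.5] roll -0.2
```

View pics/c.png

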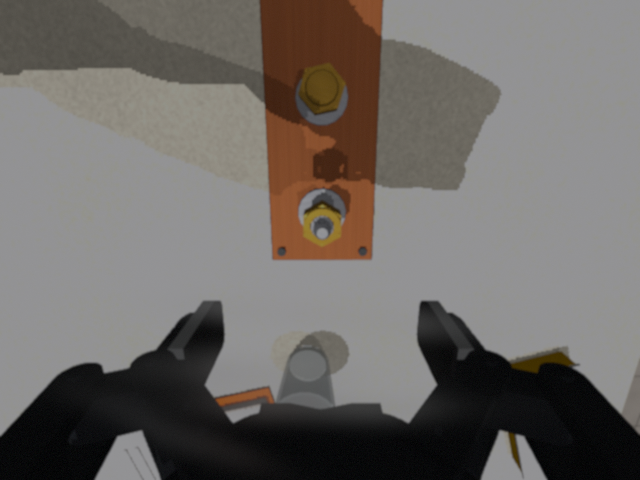

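The coupling sits at (322,225) with its stem at its centre. The domed nut is at (322,88), with free space beside the coupling in x. I'll fit the hexagon angle from this same picture.

```bash
python3 - <<'E'
from h import *
z=np.load("w1.npz");d=z["d"];i=imaging.camera_info("wrist")
v,u=np.nonzero(d>0);Z=d[v,u];c=np.stack([(u-i["cx"])/i["fx"]*Z,(v-i["cy"])/i["fy"]*Z,Z],1)
P=(c-z["t"])@z["R"]
for n,c0 in (("coup",(.6185,-.162)),("blind",(.618,-.0427))):
    Q=P[(np.hypot(P[:,0]-c0[0],P[:,1]-c0[1])<.024)]
    print(n,np.histogram(Q[:,2],np.arange(.0,.12,.006))[0])
    T=Q[(Q[:,2]>.072)&(Q[:,2]<.084)][:,:2]
    for lab,T in (("all",T),("core",T)):
        a=np.radians(np.arange(0,60,2)); best=[]
        for x in a:
            w=[]; 
            for k in range(3):
                pr=T@[np.cos(x+k*np.pi/3),np.sin(x+k*np.pi/3)]; w.append(np.ptp(np.percentile(pr,[1,99]) if lab=="core" else pr))
            best.append(np.array(w)*1000)
        s=np.sum(best,1);k=s.argmin();print(lab,"normal angle",np.degrees(a[k]),np.round(best[k],1),np.round(s[::3],1))
    S=Q[Q[:,2]>.095]
    if len(S): print("stem",S.mean(0),len(S))
to([0.6185,-0.162,0.12],90)
E
```

```text
coup [  0   0 113 373   0   0   0   0   8  37  42  40  73 871  31  56  69 136
   0]
all normal angle 0.0 [36.  36.4 36.3] [108.7 113.  117.1 120.2 122.  122.7 122.  120.  116.7 112.2]
core normal angle 0.0 [34.4 35.3 35.3] [105.  106.  108.6 110.8 112.3 112.7 111.8 110.1 107.9 105.9]
stem [ 0.61734327 -0.14882653  0.32305023] 10434
blind [  0   0 101 305   0   0   0   0   3  17  15  18  77 842 810   0   0   0
   0]
all normal angle 42.0 [36.2 36.5 36.1] [120.9 122.8 123.5 122.8 120.7 117.4 112.9 108.8 113.9 117.9]
core normal angle 44.0 [35.6 35.6 35.5] [112.9 113.8 113.7 113.4 112.  110.  108.  106.8 108.  110.7]
t 2.6 pos [ 0.6151 -0.1592  0.2505] heading 89.82 q7 0.32 zax [ 0.  0. -1.]
shift [ -2.8   3.4 130.5] roll -0.2
```

move_arm --series "-1 2 30 0; -3 3 70 0; -3 3 110 0; -3 3 145 0; -3 3 170 0; -3 3 185 0; -3 3 194 0; -3 3 196 0; -3 3 196 0" --gripper 70

```text
t: 3.5
position: [0.6185, -0.1631, 0.0551]
orientation: [2.225, 2.217, 0.001]
force: [-0.5, 0.1, 0.2]
grip_width: 0.0701
grip_force: 0.0
```

```bash
python3 -c "
from h import *
to([0.6185,-0.162,0.054],90)
s=manip.sense();print(s['force'],s['moment'])
p,d=imaging.camera('wrist');cv2.imwrite('pics/d.png',p[...,::-1])"
```

```text
t 3.5 pos [ 0.6185 -0.1631  0.0551] heading 89.78 q7 0.36 zax [ 0.001 -0.    -1.   ]
shift [ 1.1 -0.   1.1] roll -0.2
[-0.54046773  0.10579057  0.18818981] [-0.00079004 -0.05115295 -0.01529015]
```

View pics/d.png

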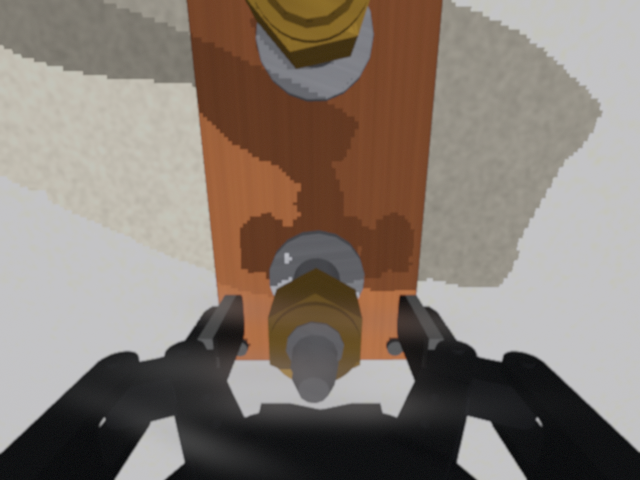

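The nut, at (315,335), is centred between the fingers at x≈230 and 400, with two flats facing the pads. I'll close on it.

move_arm --series "1 0 1 0; 1 0 1 0; 1 0 1 0; 1 0 1 0; 1 0 1 0; 1 0 1 0" --gripper 30 --force 50

```text
t: 4.15
position: [0.6164, -0.162, 0.0541]
orientation: [-2.224, -2.214, 0.003]
force: [-16.8, 2.7, 18.4]
grip_width: 0.0354
grip_force: 50.0
```

move_arm --series "0 -2 0 0; 0 -3 -1 0; 0 -3 -1 4; 0 -3 -1 9; 0 -3 -1 14; 0 -3 -1 19; 0 -3 -1 24; 0 -3 -1 29; 0 -3 -1 29"

```text
t: 5.05
position: [0.6166, -0.1621, 0.0543]
orientation: [2.71, 1.584, 0.003]
force: [12.9, -1.9, -13.7]
grip_width: 0.0351
grip_force: 55.0
```

```bash
python3 -c "
from h import *
to([0.6165,-0.162,0.054],60)
s=manip.sense();print(s['force'],s['moment'])"
```

```text
t 5.05 pos [ 0.6166 -0.1621  0.0543] heading 60.6 q7 -0.01 zax [ 0.003 -0.001 -1.   ]
shift [ 0.  -0.1  0.3] roll 0.6
[ 12.89479843  -1.88728042 -13.65649986] [-0.45319736 -2.51286196 -0.18774696]
```

move_arm --series "0.5 1 0.5 0; 0.5 1 0.5 5; 0.5 1 0.5 10; 0.5 1 0.5 15; 0.5 1 0.5 20; 0.5 1 0.5 20"

```text
t: 5.65
position: [0.6169, -0.1623, 0.0542]
orientation: [2.945, 1.089, 0.002]
force: [4.4, -1.5, -0.3]
grip_width: 0.0352
grip_force: 56.6
```

```bash
python3 -c "
from h import *
to([0.6165,-0.162,0.054],40)
s=manip.sense();print(s['force'],s['moment'],s['tau'])"
```

```text
t 5.65 pos [ 0.6169 -0.1623  0.0542] heading 40.59 q7 -0.27 zax [ 0.002 -0.001 -1.   ]
shift [-0.1 -0.5  0.2] roll 0.6
[ 4.42517388 -1.52461114 -0.34342662] [-0.26771744 -0.8305774  -0.10738145] [  -1.10432155 -102.81990051   11.59463167  -15.31365931   -0.32064599
    1.3881956    -1.6145812 ]
```

move_arm --series "0 0 0 3; 0 0 0 6; 0 0 0 9; 0 0 0 12; 0 0 0 12"

```text
t: 6.15
position: [0.6171, -0.1624, 0.0542]
orientation: [3.042, 0.777, 0.002]
force: [5.3, -2.8, -2.3]
grip_width: 0.0354
grip_force: 56.4
```

```bash
python3 -c "
from h import *
to([0.6165,-0.162,0.054],28.6)
s=manip.sense();print(s['force'],s['moment'],s['tau'][6])"
```

```text
t 6.15 pos [ 0.6171 -0.1624  0.0542] heading 28.67 q7 -0.43 zax [ 0.002 -0.001 -1.   ]
shift [-0.3 -0.6  0.2] roll 0.1
[ 5.26423779 -2.81782811 -2.34590527] [-0.46375394 -1.07295594 -0.14271084] -0.9136112406849861
```

move_arm --series "0 0 0 2; 0 0 0 4; 0 0 0 6; 0 0 0 6"

```text
t: 6.55
position: [0.6171, -0.1625, 0.0542]
orientation: [3.079, 0.618, 0.003]
force: [6.9, -3.3, -2.1]
grip_width: 0.0356
grip_force: 56.3
```

```bash
python3 -c "
from h import *
to([0.6165,-0.162,0.054],22.6)
s=manip.sense();print(s['force'],s['moment'],s['tau'][6])"
```

```text
t 6.55 pos [ 0.6171 -0.1625  0.0542] heading 22.7 q7 -0.51 zax [ 0.002 -0.001 -1.   ]
shift [-0.3 -0.7  0.2] roll 0.1
[ 6.92051208 -3.32433643 -2.08148171] [-0.51880039 -1.2010034  -0.16053126] -0.5561957694590092
```

move_arm --series "0 0 0 2; 0 0 0 4; 0 0 0 6; 0 0 0 6"

```text
t: 6.95
position: [0.6177, -0.1624, 0.0543]
orientation: [3.105, 0.462, 0.004]
force: [9.7, -5.2, -4.0]
grip_width: 0.0351
grip_force: 73.4
```

```bash
python3 -c "
from h import *
to([0.6165,-0.162,0.054],16.6)
s=manip.sense();print(s['force'],s['moment'],s['tau'][6])"
```

```text
t 6.95 pos [ 0.6177 -0.1624  0.0543] heading 16.92 q7 -0.58 zax [ 0.003 -0.002 -1.   ]
shift [-1.1 -0.7  0.3] roll 0.3
[ 9.65860773 -5.22617167 -4.03270805] [-0.8185333  -2.019735    2.76875732] -3.523140773177147
```

The moment about z jumped to 2.8 N m, so the nut is at its stop. I'll release it, go up and check.

move_arm --series "0 0 0 0; 0 0 0 0; 0 0 0 0; 0 0 -30 0; 0 0 -70 0; 0 0 -110 0; 0 0 -150 0; 0 0 -180 0; 0 0 -180 0" --gripper 66

```text
t: 7.85
position: [0.6171, -0.1627, 0.2377]
orientation: [3.106, 0.458, 0.008]
force: [-0.0, -0.6, -0.1]
grip_width: 0.0661
grip_force: 0.0
```

```bash
python3 - <<'E'
from h import *
i=imaging.camera_info("wrist")
p,d=imaging.camera("wrist")
cv2.imwrite('pics/e.png',p[...,::-1])
P=pts("wrist",d,d>0)
for n,c0 in (("coup",(.617,-.162)),("blind",(.617,-.0425))):
    T=P[(np.hypot(P[:,0]-c0[0],P[:,1]-c0[1])<.024)&(P[:,2]>.072)&(P[:,2]<.084)][:,:2]*1000
    a=np.arange(0,60,1)
    W=np.array([[np.ptp(T@[np.cos(np.radians(x+60*k)),np.sin(np.radians(x+60*k))]) for k in range(3)] for x in a])
    k=W.sum(1).argmin();print(n,len(T),a[k],W[k],T.min(0),T.max(0))
# wrench from fixed cameras
for cam in ("scene","side"):
    p,d=imaging.camera(cam)
    for r in cut_out(cam,"wrench")[:1]:
        Q=pts(cam,d,r["region"]); H=Q[(Q[:,2]>.05)&(Q[:,2]<.075)&(Q[:,0]<.58)]
        L=cv2.fitLine(H[:,:2].astype(np.float32),cv2.DIST_HUBER,0,.01,.01).ravel()
        print(cam,r["confidence"],len(H),"line",L,"min",H[H[:,0].argmin()],"zmed",np.median(H[:,2]), "ring",Q[(Q[:,2]>.05)].max(0))
to([0.52,0.06,0.25],90)
E
```

```text
coup 1021 52 [36.10106314 35.98353406 36.18342838] [ 598.151622   -182.96458547] [ 636.51582947 -142.80872331]
blind 1438 41 [35.99490492 36.47974174 37.08818533] [596.79270314 -62.44815548] [637.70112708 -23.49359578]
scene 0.86 890 line [0.98758173 0.15710628 0.5197305  0.06104965] min [0.45098571 0.05397772 0.06130506] zmed 0.0630109202678765 ring [0.6436929  0.10431041 0.08791989]
side 0.71 892 line [0.98527443 0.17098044 0.511726   0.05680604] min [0.45208294 0.05067191 0.05862267] zmed 0.06119498364520687 ring [0.6404606  0.09951575 0.06542512]
t 8.1 pos [ 0.6159 -0.1619  0.2327] heading 16.76 q7 -0.69 zax [-0.002  0.    -1.   ]
shift [ -27.8 -240.1  -17. ] roll -73.2
```

View pics/e.png

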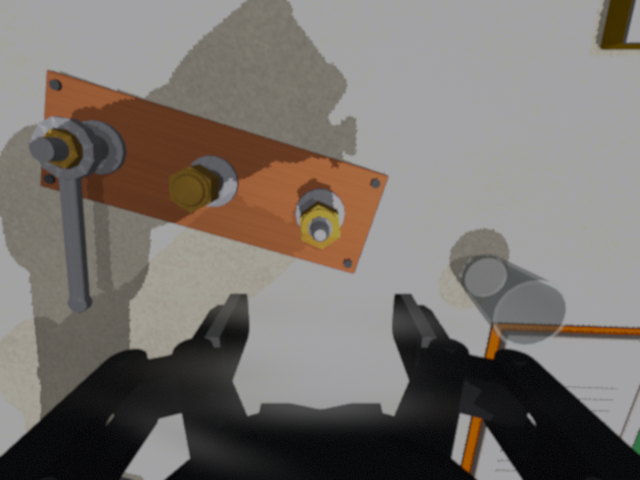

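The nut turned about 68° (hexagon now at 52°, mod 60) and the domed nut is unchanged, both within fit error. The picture shows the coupling at (320,225), the domed nut at (193,187), the wrench ring at (65,148) and its handle running to (80,303). Next is the wrench, with the tool x axis pointing outward along the handle.

move_arm --series "-3 -20 0 -8.5; -8 -45 0 -17; -14 -75 0 -25.5; -21 -105 0 -34; -28 -135 0 -42.5; -34 -165 0 -51; -40 -195 0 -59.5; -45 -220 0 -68; -49 -240 0 -76.5; -50 -245 0 -85" --gripper 60

```text
t: 9.1
position: [0.4965, 0.0602, 0.2332]
orientation: [-1.97, -2.445, 0.001]
force: [0.8, -0.8, -0.6]
grip_width: 0.0605
grip_force: 0.0
```

move_arm --series "0 0 0 -8.5; 0 0 0 -17; 0 0 0 -25.5; 0 0 0 -34; 0 0 0 -42.5; 0 0 0 -51; 0 0 0 -59.5; 0 0 0 -68; 0 0 0 -76.5; 0 0 0 -85"

```text
t: 10.1
position: [0.4974, 0.0581, 0.2331]
orientation: [0.195, -3.134, -0.0]
force: [-0.2, -0.4, -0.0]
grip_width: 0.0601
grip_force: 0.0
```

```bash
python3 - <<'E'
from h import *
np.set_printoptions(precision=4,suppress=True)
p,d=imaging.camera("wrist")
cv2.imwrite('pics/f.png',p[...,::-1])
P=pts("wrist",d,d>0)
for lo,hi in ((.055,.068),):
    m=(P[:,2]>lo)&(P[:,2]<hi)&(abs(P[:,1]-.06)<.05)&(P[:,0]>.44)&(P[:,0]<.57)
    H=P[m]; L=cv2.fitLine(H[:,:2].astype(np.float32),cv2.DIST_HUBER,0,.01,.01).ravel()
    print(len(H),L,np.degrees(np.arctan2(L[1],L[0]))%180,"xmin",H[:,0].min(),"z",np.median(H[:,2]))
S=P[(P[:,2]>.08)&(P[:,2]<.1)&(abs(P[:,1]-.078)<.03)&(abs(P[:,0]-.617)<.03)]; print("stub",len(S),S.min(0),S.max(0))
to([0.4986,0.0575,0.047],189.4)
E
```

```text
1992 [0.9862 0.1655 0.5082 0.0595] 9.527995 xmin 0.45377640367711947 z 0.06358139621383013
stub 378 [0.6066 0.0679 0.0801] [0.6283 0.0873 0.0905]
t 10.15 pos [0.4974 0.0579 0.2331] heading -172.34 q7 1.31 zax [-0.001 -0.    -1.   ]
shift [ -1.4  -0.6 186.1] roll -1.7
```

View pics/f.png

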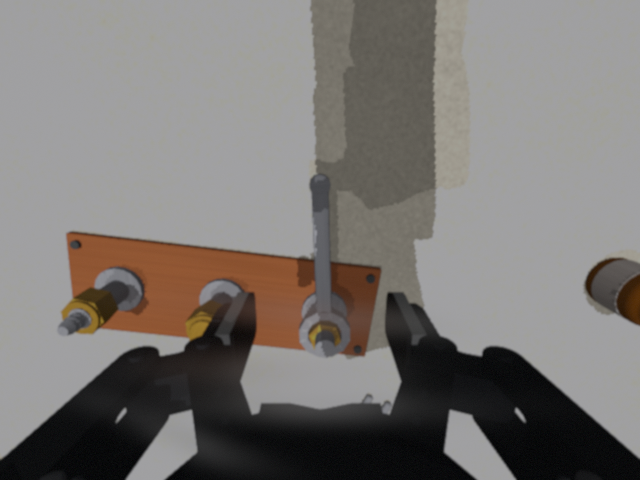

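The handle runs up the picture from the ring at (323,330) to its end at (320,183), between the fingers' column lines. The fitted line gives 9.5° and confirms the grasp point.

move_arm --series "-1 0 40 -2; -1 -1 80 -2; -1 -1 120 -2; -1 -1 155 -2; -1 -1 175 -2; -1 -1 185 -2; -1 -1 186 -2; -1 -1 186 -2" --gripper 50

```text
t: 10.95
position: [0.499, 0.0572, 0.0484]
orientation: [-0.239, 3.132, -0.0]
force: [0.5, -0.2, 1.1]
grip_width: 0.0501
grip_force: 0.0
```

move_arm --series "0 0 0 0; 0 0 0 0; 0 0 0 0; 0 0 0 0; 0 0 0 0; 0 0 0 0; 0 0 0 0" --gripper 8 --force 40

```text
t: 11.65
position: [0.4991, 0.0572, 0.0486]
orientation: [-0.24, 3.131, -0.0]
force: [-1.3, 0.4, 9.9]
grip_width: 0.0152
grip_force: 41.1
```

```bash
python3 - <<'E'
from h import *
to([0.4986,0.0575,0.047],189.5)
s=manip.sense();print(s["force"],s["moment"])
# arc about the axis, in the tool axes at start: row = x y 0 roll
R=Ro.from_rotvec(s["orientation"]).as_matrix();v=s["position"][:2]-np.array([.6173,.0776])
for a in range(6,67,6):
    c,k=np.cos(np.radians(-a)),np.sin(np.radians(-a)); w=np.array([c*v[0]-k*v[1],k*v[0]+c*v[1]])-v
    print(a,np.round(R[:2,:2].T@w*1000,1))
E
```

```text
t 11.65 pos [0.4991 0.0572 0.0486] heading -171.22 q7 1.21 zax [ 0.001  0.    -1.   ]
shift [0.5 0.3 1.6] roll -0.7
[-1.29616305  0.4102223   9.85674911] [0.07304609 0.28047855 0.30196298]
6 [-0.4 12.5]
12 [-2.2 25. ]
18 [-5.2 37.1]
24 [-9.5 48.9]
30 [-15.   60.2]
36 [-21.7  70.9]
42 [-29.4  80.8]
48 [-38.1  89.8]
54 [-47.7  97.9]
60 [-58.1 104.9]
66 [-69.2 110.8]
```

move_arm --series "-0.1 6 0 3; -0.4 12.5 0 6; -2 25 0 12; -5 37 0 18; -9.5 49 0 24; -15 60 0 30; -21.5 71 0 36; -21.5 71 0 36"

```text
t: 12.45
position: [0.5108, 0.1319, 0.0486]
orientation: [0.744, 3.049, 0.003]
force: [2.9, -0.5, 8.9]
grip_width: 0.0155
grip_force: 40.8
```

```bash
cat > arc.py <<'E'
from h import *
to([0.4986,0.0575,0.047],None)
s=manip.sense();print(s["force"],s["moment"])
R=Ro.from_rotvec(s["orientation"]).as_matrix();v=s["position"][:2]-np.array([.6173,.0776])
print("handle angle",np.degrees(np.arctan2(v[1],v[0])),"r",np.hypot(*v),"tangential F",s["force"][:2]@np.array([v[1],-v[0]])/np.hypot(*v))
for a in (3,6,9,12,15):
    c,k=np.cos(np.radians(-a)),np.sin(np.radians(-a)); w=np.array([c*v[0]-k*v[1],k*v[0]+c*v[1]])-v
    print(a,np.round(R[:2,:2].T@w*1000,1))
E
python3 arc.py
```

```text
t 12.45 pos [0.5108 0.1319 0.0486] heading 152.57 q7 0.77 zax [ 0.004  0.001 -1.   ]
shift [-23.4 -71.7   1.5] roll None
[ 2.88306301 -0.47018139  8.94918139] [-0.05977126 -0.75327729 -0.20373709]
handle angle 152.95878751155072 r 0.11954609431332805 tangential F 0.8919495827177125
3 [-0.1  6.3]
6 [-0.6 12.5]
9 [-1.3 18.7]
12 [-2.4 24.9]
15 [-3.9 31. ]
```

move_arm --series "0 6 0 3; -0.5 12.5 0 6; -1.5 19 0 9; -1.5 19 0 9"

```text
t: 12.85
position: [0.5204, 0.1474, 0.0486]
orientation: [0.979, 2.983, 0.002]
force: [1.9, -0.1, 7.2]
grip_width: 0.0149
grip_force: 40.6
```

```bash
python3 arc.py
```

```text
t 12.85 pos [0.5204 0.1474 0.0486] heading 143.65 q7 0.67 zax [ 0.003  0.001 -1.   ]
shift [-35.7 -85.3   1.5] roll None
[ 1.9299774  -0.07357975  7.15706111] [ 0.09051925 -0.66239215 -0.12144479]
handle angle 144.2359450758147 r 0.11939293157296567 tangential F 1.0682679840131295
3 [-0.1  6.2]
6 [-0.5 12.5]
9 [-1.3 18.7]
12 [-2.4 24.8]
15 [-3.8 30.9]
```

move_arm --series "0 3 0 1.5; 0 6 0 3; -0.2 9.5 0 4.5; -0.5 12.5 0 6; -0.5 12.5 0 6"

```text
t: 13.35
position: [0.528, 0.1566, 0.0486]
orientation: [1.133, 2.928, 0.002]
force: [3.0, -1.0, 7.9]
grip_width: 0.0149
grip_force: 40.6
```

```bash
python3 arc.py
```

```text
t 13.35 pos [0.528  0.1566 0.0486] heading 137.69 q7 0.59 zax [ 0.002  0.    -1.   ]
shift [-45.  -93.1   1.5] roll None
[ 2.99717259 -1.01002373  7.92638618] [-0.22671326 -0.48319074 -0.05336138]
handle angle 138.49376545379533 r 0.11928361904253397 tangential F 1.2298406689291106
3 [-0.1  6.2]
6 [-0.5 12.5]
9 [-1.2 18.7]
12 [-2.3 24.8]
15 [-3.6 30.9]
```

move_arm --series "0 3 0 1.5; 0 6 0 3; 0 9 0 4.5; 0 12 0 6; 0 12 0 6"

```text
t: 13.85
position: [0.532, 0.1606, 0.0482]
orientation: [-1.286, -2.862, 0.016]
force: [-23.5, -30.6, 29.4]
grip_width: 0.0151
grip_force: 57.7
```

```bash
python3 arc.py
```

```text
t 13.85 pos [0.532  0.1606 0.0482] heading 131.61 q7 0.52 zax [-0.008 -0.007 -1.   ]
shift [-55.  -93.4   2.3] roll None
[-23.54751167 -30.5526824   29.442063  ] [-6.26540732  4.94310666  1.06235894]
handle angle 135.7833958715906 r 0.11908533359188327 tangential F -38.318763338995794
3 [0.3 6.2]
6 [ 0.3 12.5]
9 [-0.1 18.7]
12 [-0.8 24.9]
15 [-1.8 31. ]
```

The stop shows clearly: 38 N tangential at 0.12 m. I'll open in place and go straight up.

move_arm --series "0 0 0 0; 0 0 0 0; 0 0 0 0; 0 0 0 0; 0 0 -30 0; 0 0 -70 0; 0 0 -110 0; 0 0 -150 0; 0 0 -180 0; 0 0 -180 0" --gripper 60

```text
t: 14.85
position: [0.5363, 0.166, 0.2314]
orientation: [1.282, 2.864, 0.006]
force: [-0.5, 0.3, -0.4]
grip_width: 0.0598
grip_force: 0.0
```

```bash
python3 - <<'E'
from h import *
p,d=imaging.camera("wrist"); cv2.imwrite('pics/g.png',p[...,::-1])
P=pts("wrist",d,d>0)
r=np.hypot(P[:,0]-.6173,P[:,1]-.0776)
H=P[(P[:,2]>.055)&(P[:,2]<.068)&(r>.04)&(r<.17)&(P[:,1]>.09)]
L=cv2.fitLine(H[:,:2].astype(np.float32),cv2.DIST_HUBER,0,.01,.01).ravel()
print(len(H),"handle",np.degrees(np.arctan2(L[1],L[0]))%180)
p,d=imaging.camera("scene"); cv2.imwrite('pics/h.png',p[...,::-1])
P=np.vstack([pts("scene",d,d>0)])
for n,c0 in (("coup",(.617,-.162)),("blind",(.617,-.0425))):
    T=P[(np.hypot(P[:,0]-c0[0],P[:,1]-c0[1])<.024)&(P[:,2]>.072)&(P[:,2]<.084)][:,:2]*1000
    a=np.arange(0,60,1)
    W=np.array([[np.ptp(T@[np.cos(np.radians(x+60*k)),np.sin(np.radians(x+60*k))]) for k in range(3)] for x in a])
    k=W.sum(1).argmin();print(n,len(T),a[k],W[k])
s=manip.sense();print(s["t"],s["force"],s["position"])
E
```

```text
2143 handle 135.57603
coup 556 51 [37.76651115 36.05123862 36.99496617]
blind 475 41 [37.34947098 35.87778736 36.6161239 ]
14.95 [-0.73095134  0.02023254 -1.31827615] [0.53505796 0.16573774 0.2278475 ]
```

View pics/g.png

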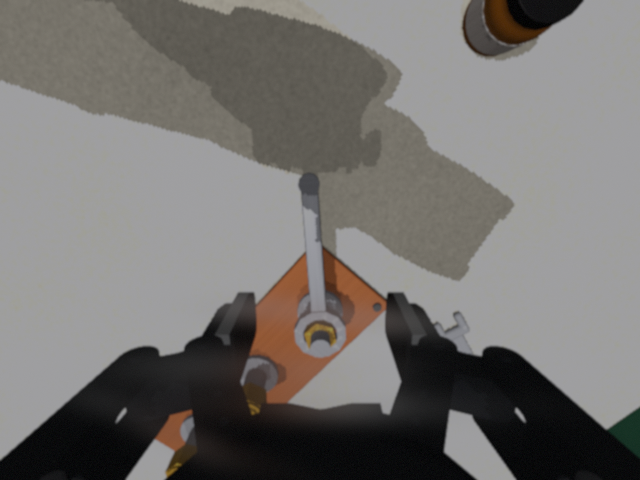

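The wrench handle now runs from the ring at (320,333) to (309,183) at 135.6°, its stop angle. The gripper is clear of everything, and both nuts are as they were after the first job.

```bash
python3 -c "
from workcell import hand_in
print(hand_in())"
```

```text
the job is handed in; nothing more can be done
None
```

I turned the coupling nut clockwise to its stop (about 68°), then swung the wrench clockwise to its stop (about 54°), left the domed nut unmoved, and handed in at about 15 s with the gripper clear.

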